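Prop open the cover of a bench tube feeder

TASK

The tube feeder's cover has to stay open for cleaning. Lift it by its bar until it stands up by itself, swing the prop rod up from its cradle, then take the cover again and lower it gently so that the rod's pin comes up through the hole in the cover's side tab and the cover rests on the rod's collar; let go. Never let the cover drop, and leave everything else on the bench where it is.

Things in the scene. Friction and masses are not known exactly. Their poses are not given: they have to be found in the camera images.
- unit: Tube feeder: grey open box fixed to the bench, 160 (x) by 180 (y) by 84 mm high, black rollers inside, dark motor housing 75 mm wide, as high, on its +y side. Origin: on the bench under the box's centre; z up; yaw within 0.3 rad. Cover hinged along the box's +y upper edge, axis parallel to unit x; prop rod outside the +x wall, its centre 42 mm from it.
- cover (a joint): Cover angle, rad: 0 shut (level), grows as it swings up; stop at 1.65. White plate 170 by 172 by 6 mm, about 0.8 kg. Its hinge is stiff: above about 1.3 the cover stays where it is left, below about 1.15 it falls shut unless held or propped. Seated on the prop rod's collar it stands at about 0.87.
- cover_hinge (a point): Middle of the cover's hinge axis, at unit (0, 90, 90) mm; turns with the cover: x along the hinge axis (unit's x), -y from the hinge towards the bar, z out of the cover's upper face.
- cover_bar (a point): Middle of the cover's handle: round steel bar 12 mm thick, 130 mm long, parallel to the hinge axis and 220 mm from it (unit (0, -130, 93) mm when shut), held 32 mm clear of the cover's free edge by two posts 110 mm apart. Axes as cover_hinge. The bar turns, a little jerkily, within a 25 N grip, freely in fingers left 17 mm apart.
- tab_hole (a point): Centre, on the underside, of the square hole (18 mm wide, through 6 mm) in the white tab (46 mm wide) that sticks out of the cover's +x side; 93 mm from the hinge axis and 122 mm along unit +x. Axes as cover_hinge (z is the axis of the hole).
- prop (a joint): Prop rod angle, rad: 0 level in its cradle, pointing to unit +y (it may start up to 0.12 up); grows as its free end swings up; stop at 1.5. Friction keeps it at any angle. At 0.70 its pin stands square under the hole when the cover comes down to 0.87; within about 0.03 the round-ended pin finds the hole by itself.
- prop_pivot (a point): Pivot of the prop rod at unit (122, -90, 60) mm; turns with the rod: y along the rod to its tip, x = unit x. Steel rod 12 mm thick with a collar 26 mm wide, outer face 157 mm from the pivot, then a pin 10 mm thick. The cradle is under it at 142 mm from the pivot; from 40 to 125 mm it can be pinched.
- prop_tip (a point): End of the prop rod's pin, 177 mm from the pivot, 20 mm beyond the collar's face. Axes as prop_pivot.
- screwdriver: Bystander: a screwdriver lying on the bench in front (-y) of the unit. Origin on its underside.
- spool: Bystander: a black spool, 64 mm wide and 42 mm high, standing beyond the rod. Origin under its centre.
- reel: Bystander: a white reel, 180 mm wide, 18 mm high, lying flat. Origin under its centre.
- parts_cup: Bystander: a grey cup, 80 mm wide, 70 mm high. Origin under its centre.
- carton: Bystander: a cardboard box 110 by 150 by 70 mm. Origin under its centre.
- wrench: Bystander: a wrench lying on the bench. Origin on its underside.
- oil: Bystander: a white bottle, 44 mm wide, 110 mm high. Origin under its centre.

How it is judged:
By the outcome, as a careful person would: the job done as asked, in the order asked, and still so for the second after the job is handed in, with the robot touching nothing.
It also fails if it takes over 64 s, if anything falls off the work surface, if the arm or the gripper's body presses on something with over 40 N, if the wrist force passes 120 N, or if a joint passes its speed limit or range.

ROBOT

A 6-joint arm with a two-finger parallel gripper is mounted at the origin on the work surface. World frame = base frame: x ahead of the robot, y to its left, z up, the work surface at z = 0. Lengths are in m, angles in rad, forces in N, time in s.
With the tool pointing down it reaches from about 0.375 to 0.9 m from the base axis. Payload 3.1 kg.
Tool frame: the origin (TCP) lies on the centre line of the jaws, within the pads' length; the fingertips stand 22 mm ahead of it and the grasp point (between the pads) lies 3 mm ahead of it; z points along the fingers, y is the line along which they close (so a half turn about z gives the same grasp; the last joint's range is limited). The gripper opens to 85 mm and grips with 20 to 120 N. Pads are 22 mm wide; open, the fingers measure 114 mm over their backs; the gripper's body (76 mm by 85 mm) begins 54 mm behind the grasp point. The pads swing forward as they close: fully open they stand 13 mm farther back than shut.
Start: joints at [-1.464, 0.527, 1.433, -0, 1.181, -0.178], TCP at [0.176, -0.6, 0.228] pointing down, gripper open.
Joint ranges: [-3.08, 3.08], [-0.75, 2.2], [0.22, 2.44], [-1.43, 4.57], [0, 2.65], [-2.85, 2.85]. Speed limits (rad/s): [2.79, 2.79, 3.14, 3.14, 3.14, 3.14].

INTERFACE

Orientations are given as a unit quaternion [x, y, z, w].
In Python, from station import manip gives the robot as it stands.
- The arm moves only by the shell command python3 drive.py FILE [FORCE], which reads ROWS from the file FILE. ROWS is a JSON object whose key "steps" holds a list of rows, 1 to 20 of them, each of 5 numbers: dx, dy, dz in m, then a turn about the tool's z in rad, then the opening from 0.0 (shut) to 1.0 (fully open); each row is the pose to reach, as a shift and turn from the pose commanded when the command began, along the tool's axes at that moment; what a row does not reach only later rows make up. A row lasts 1/10 s, in which the tool goes at most 0.05 m and 0.15 rad, less where a joint would pass 70% of its speed; a pose out of reach is approached as far as the arm can. The fingers move at their own pace and stop on an object; FORCE is the grip in N (left out, the last holds). Time passes only in rows, so rows that do not move let the fingers close. It prints the time, the measured TCP pose, the force, the opening and the grip force at its end. Input that does not fit is refused with a message, and nothing moves.
- manip.sense(): the state, without advancing time (a new reading comes with each control period).
- manip.snapshot(name): name is "scene" or "top" or "wrist"; returns a dict with "pixels" (480x640x3 uint8, red, green, blue), "range_z" (480x640 float32, m along the optical axis (not along the pixel's ray), 0 where there is no reading), "fov_y" (degrees; the focal length in pixels is half the picture's height over the tangent of half this angle, whatever the lens; pixels are square), "cx", "cy" (the principal point, pixels), "k1" (the pictures are not rectified: a ray, as slopes to the right and down, at radius r is drawn at 1 + k1 r^2 times it, then the intrinsics apply), "R" (3x3) and "t" (3): a world point X has camera coordinates R X + t; the wrist camera has in their place "hand_eye" (4x4, takes a point from camera to tool coordinates, whose origin is the TCP and whose axes are the flange's). Camera axes: x right, y down, z forward; pixel columns grow to the right and rows downward; lengths in m; the calibration is good to about 2 mm. A picture is of the moment at which its call begins: read the wrist's pose just before it.
- manip.sign_off(): hands the job in; it is judged then, once.
The state is a dict: "t": time; "q": joint angles; "qd": joint speeds; "tau": joint torques, N m; "tcp_pos": TCP position; "tool_rot": TCP orientation; "force": force on the tool from outside, world axes, zero at the start; "ft_torque": the same for the moment, N m; "finger_gap": opening from 0.0 (shut) to 1.0 (fully open); "gripper_force": force on a finger pad.
Only numpy, scipy, OpenCV 4.12 (cv2) and the standard library are available. Lean on these libraries where they do the work, as an engineer would, in place of code of your own. Each camera call takes 0.05 s, during which the arm holds its last target. There are 200 camera calls.

## Working session

There is one attempt and no reset: what is moved stays moved. The work goes in short steps, Python scripts to look and compute and a shell command to move; the robot and the scene stay as the last step left them, time stands still between calls to the robot, and variables do not carry over. Pictures are saved under pics/ and viewed, at most 10 in all, crops included, and the job is handed in when it is done.

```bash
ls; mkdir -p pics
cat > h.py <<'E'
import numpy as np,cv2
from scipy.spatial.transform import Rotation as Ro
from station import manip
def K(s):
    f=240/np.tan(np.radians(s['fov_y'])/2)
    return np.array([[f,0,s['cx']],[0,f,s['cy']],[0,0,1]]),np.array([s['k1'],0,0,0,0],float)
def snap(name,fn=None):
    st=manip.sense(); s=manip.snapshot(name)
    if name=='wrist':
        T=np.eye(4);T[:3,:3]=Ro.from_quat(st['tool_rot']).as_matrix();T[:3,3]=st['tcp_pos']
        T=T@np.array(s['hand_eye']); s['R']=T[:3,:3].T; s['t']=-T[:3,:3].T@T[:3,3]
    s['R']=np.array(s['R']);s['t']=np.array(s['t'])
    if fn: cv2.imwrite('pics/'+fn,s['pixels'][:,:,::-1]); np.save('pics/'+fn[:-4]+'.npy',s,allow_pickle=True)
    return s
def load(fn): return np.load('pics/'+fn+'.npy',allow_pickle=True).item()
def world(s,uv,z=None):
    """world points of pixels via range"""
    uv=np.atleast_2d(np.array(uv,float)); k,d=K(s)
    n=cv2.undistortPoints(uv[:,None],k,d)[:,0]
    if z is None: z=s['range_z'][uv[:,1].round().astype(int),uv[:,0].round().astype(int)]
    X=np.c_[n,np.ones(len(n))]*np.reshape(z,(-1,1))
    return (X-s['t'])@s['R']
def cloud(s):
    v,u=np.nonzero(s['range_z']>0); return world(s,np.c_[u,v]),s['pixels'][v,u]
def proj(s,X):
    k,d=K(s); return cv2.projectPoints(np.atleast_2d(X).astype(float),cv2.Rodrigues(s['R'])[0],s['t'],k,d)[0][:,0]
E
python3 - <<'E'
from h import *
print(manip.sense())
for n in ['scene','top','wrist']:
    s=snap(n,n+'0.png'); print(n,s['fov_y'],s['k1'],-s['R'].T@s['t'])
a=np.vstack([cv2.imread('pics/scene0.png')])
E
```

```text
drive.py
pics
station.py
{'t': 0.0, 'q': array([-1.46350340e+00,  5.28476921e-01,  1.43388823e+00,  1.16129985e-05,
        1.18139402e+00, -1.78506879e-01]), 'qd': array([ 3.92328191e-04, -3.50269638e-04, -1.31426852e-03, -5.27518063e-04,
        1.25113309e-03,  8.92180712e-05]), 'tau': array([ 7.46372953e-04, -4.42344832e+01, -1.78022593e+01, -5.81347263e-05,
        8.45681468e-03,  3.10598864e-06]), 'tcp_pos': array([ 0.1761526 , -0.59891784,  0.22663149]), 'tool_rot': array([ 9.89806906e-01,  1.42411782e-01,  4.39294404e-05, -1.08238135e-03]), 'force': array([-0.00860772, -0.23745277,  0.64811115]), 'ft_torque': array([ 0.0131389 ,  0.01486236, -0.03300735]), 'gripper_force': 0.0, 'finger_gap': 1.0025786852238145}
scene 57.05596718437121 0.03162430879791594 [1.22607681 0.44832335 0.74050147]
top 42.09407459124046 -0.09188280900431846 [0.40918265 0.00853666 1.71209683]
wrist 67.48631889099764 -0.04609134420594133 [ 0.25523895 -0.57623741  0.3725224 ]
```

View pics/scene0.png

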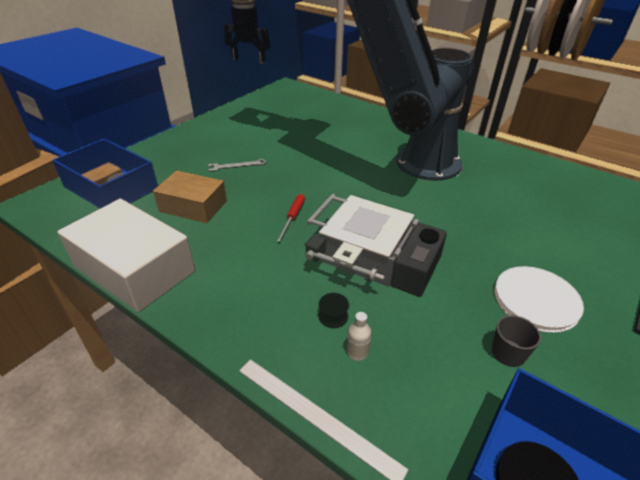

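View pics/top0.png

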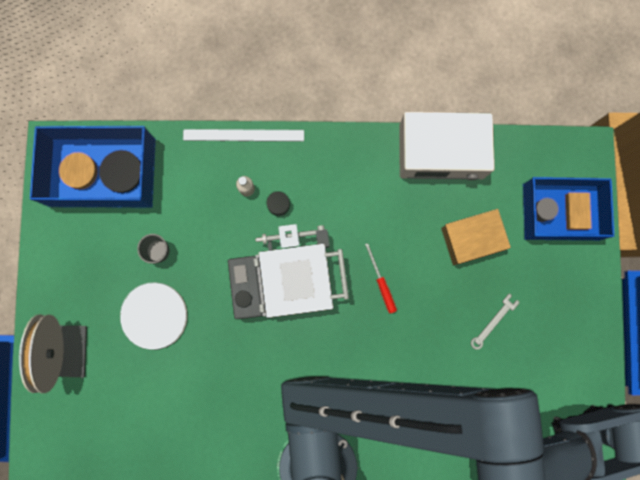

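The scene view shows the unit at about (360,240). In the top view the cover is centred at (295,280), the bar at (345,275), the tab hole at (289,236) and the rod runs from (322,236) to (260,240). Image up is world +x and image left is +y.

```bash
python3 - <<'E'
from h import *
for n,c in (('top0',(220,370,215,330)),('scene0',(290,460,180,300))):
    s=load(n); u,v=np.meshgrid(np.arange(c[0],c[1]),np.arange(c[2],c[3])); uv=np.c_[u.ravel(),v.ravel()]
    z=s['range_z'][uv[:,1],uv[:,0]]; uv=uv[z>0]; X=world(s,uv); col=s['pixels'][uv[:,1],uv[:,0]].astype(int)
    w=(col.min(1)>165)&(X[:,2]>.07)&(X[:,2]<.12)
    P=X[w]; print(n,w.sum(),np.median(P[:,2]),np.percentile(P[:,2],[5,95]))
    # plate: erode narrow tab/bar through mask
    m=np.zeros((480,640),np.uint8); m[uv[w][:,1],uv[w][:,0]]=1
    m=cv2.morphologyEx(m,cv2.MORPH_CLOSE,np.ones((25,25))); m=cv2.morphologyEx(m,cv2.MORPH_OPEN,np.ones((31,31)))
    cn=max(cv2.findContours(m,0,1)[0],key=cv2.contourArea)[:,0]
    Q=world(s,cn); zc=.096
    # ray-plane
    C=-s['R'].T@s['t']; D=world(s,cn,np.ones(len(cn)))-C; Q=C+D*((zc-C[2])/D[:,2])[:,None]
    r=cv2.minAreaRect(Q[:,:2].astype(np.float32)*1000); print('plate',r)
    np.save('pics/p_'+n,Q)
s=load('top0')
E
python3 -c "
import cv2
a=cv2.imread('pics/top0.png')[210:335,220:370];b=cv2.imread('pics/scene0.png')[180:305,290:450]
cv2.imwrite('pics/c1.png',cv2.vconcat([cv2.resize(a,(600,500),interpolation=2)]))
cv2.imwrite('pics/c2.png',cv2.resize(b,(640,500),interpolation=2))"
```

```text
top0 4830 0.09678334727528048 [0.09011189 0.10317447]
plate ((525.889404296875, 46.597633361816406), (226.7063751220703, 210.58621215820312), 1.2104398012161255)
scene0 3469 0.09640937070100039 [0.09441132 0.09860906]
plate ((519.7921142578125, 77.79873657226562), (210.24671936035156, 154.16180419921875), 34.79507064819336)
```

View pics/c1.png

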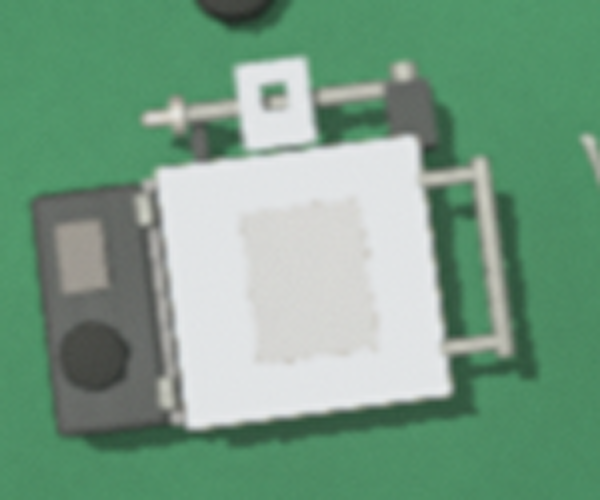

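View pics/c2.png

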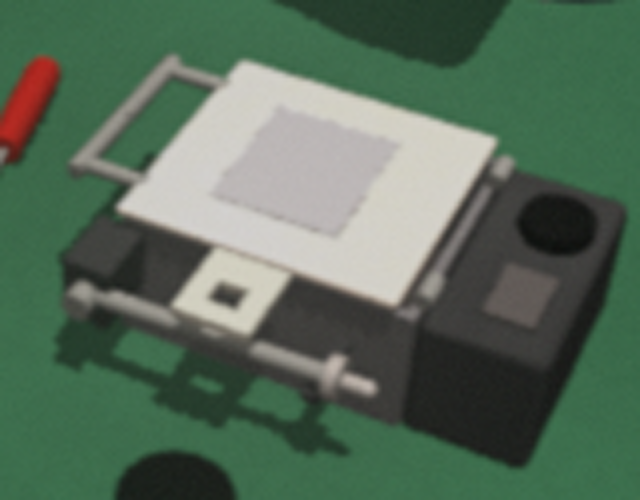

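The crops resolve the plate corners, bar ends, hole and pin tip in both views. I'll fit the unit's pose to them and triangulate heights as a check.

```bash
cat > fit.py <<'E'
from h import *
from scipy.optimize import least_squares
L={'c+h':(85,-10+90,96),'c+f':(85,-182+90,96),'c-f':(-85,-92,96),'c-h':(-85,80,96),'b+':(65,-130,93),'b-':(-65,-130,93),'hole':(122,-3,95),'tip':None}
A={'c+h':(157,170),'c+f':(418,137),'c-f':(451,395),'c-h':(186,429),'b+':(481,160),'b-':(503,352),'hole':(275,96),'tip':(145,119)}
B={'c-f':(241,60),'c-h':(497,138),'c+h':(398,306),'c+f':(119,210),'b-':(172,64),'b+':(78,162),'hole':(229,293),'tip':(373,388)}
g=lambda d,o:{k:((v[0]+.5)/4-.5+o[0],(v[1]+.5)/4-.5+o[1]) for k,v in d.items()}
A=g(A,(220,210));B=g(B,(290,180)); st,ss=load('top0'),load('scene0')
def U(p,X): 
    X=np.atleast_2d(X)/1000; return X@Ro.from_euler('z',p[2]).as_matrix().T+[p[0],p[1],0]
def pt(p,k):
    if k=='tip': a=p[3]; X=(122,-90+177*np.cos(a),60+177*np.sin(a))
    else: X=L[k]
    return U(p,X)
def res(p): return np.concatenate([np.concatenate([proj(st,pt(p,k))[0]-A[k] for k in L]),np.concatenate([proj(ss,pt(p,k))[0]-B[k] for k in L])])
r=least_squares(res,[.52,.04,.1,.05],loss='soft_l1')
if __name__=='__main__':
    print(r.x); print(res(r.x).reshape(2,-1,2).round(1).tolist())
    for k in L:
        n=[cv2.undistortPoints(np.array([[d[k]]]),*K(s))[0,0] for s,d in((st,A),(ss,B))]
        X=cv2.triangulatePoints(np.c_[st['R'],st['t']],np.c_[ss['R'],ss['t']],n[0],n[1])[:,0]; X=X[:3]/X[3]
        print(k,X.round(4),pt(r.x,k)[0].round(4))
E
python3 fit.py
cat > d.py <<'E'
import sys
from h import *
P=np.array([0.4960,0.0694,0.1382])
def to_unit(w): return (np.asarray(w)-[P[0],P[1],0])@Ro.from_euler('z',P[2]).as_matrix()*1000
def to_w(u): return Ro.from_euler('z',P[2]).apply(np.asarray(u,float)/1000)+[P[0],P[1],0]
def bar(a): return np.array([0,90-220*np.cos(a)+3*np.sin(a),90+220*np.sin(a)+3*np.cos(a)])
def rod(a,r): return np.array([122,-90+r*np.cos(a),60+r*np.sin(a)])
def tool():
    s=manip.sense(); R=Ro.from_quat(s['tool_rot']); return s,R,to_unit(s['tcp_pos']+R.apply([0,0,.003]))
def delta(u,yaw=0):
    "unit mm target of the grasp point; yaw: tool x relative to unit x"
    s,R,g=tool(); M=R.as_matrix(); d=R.inv().apply(to_w(u)-to_w(g))
    y=np.arctan2(M[1,0],M[0,0]); t=(y-(P[2]+yaw)); return d.round(4),round(t,4)
def state():
    s,R,g=tool(); M=R.as_matrix(); print('t',s['t'],'grasp unit',g.round(1),'yaw rel',round(np.arctan2(M[1,0],M[0,0])-P[2],4),'tilt',R.apply([0,0,1]).round(4),'F',s['force'].round(1),'gap',round(s['finger_gap']*85,1),'gf',s['gripper_force'],'q6',s['q'][5].round(2))
if __name__=='__main__': 
    state(); print(delta(eval(sys.argv[1]),float(sys.argv[2]) if len(sys.argv)>2 else 0))
E
python3 d.py 'bar(0)+[0,0,100]'
```

```text
t 0.15 grasp unit [-408.9 -618.   223.9] yaw rel 0.1476 tilt [-1.0e-04  1.7e-03 -1.0e+00] F [-0.1 -0.1 -0.3] gap 85.0 gf 0.0 q6 -0.18
(array([ 0.4762, -0.4226,  0.0317]), np.float64(0.1476))
```

```bash
echo '{"steps":[[0.1,-0.09,0,0.04,0.35],[0.2,-0.18,0,0.08,0.35],[0.3,-0.27,0,0.12,0.35],[0.4,-0.36,0,0.148,0.35],[0.476,-0.4226,0.03,0.148,0.35],[0.476,-0.4226,0.03,0.148,0.35],[0.476,-0.4226,0.03,0.148,0.35],[0.476,-0.4226,0.03,0.148,0.35],[0.476,-0.4226,0.03,0.148,0.35],[0.476,-0.4226,0.03,0.148,0.35],[0.476,-0.4226,0.03,0.148,0.35],[0.476,-0.4226,0.03,0.148,0.35],[0.476,-0.4226,0.03,0.148,0.35],[0.476,-0.4226,0.03,0.148,0.35],[0.476,-0.4226,0.03,0.148,0.35],[0.476,-0.4226,0.03,0.148,0.35],[0.476,-0.4226,0.03,0.148,0.35],[0.476,-0.4226,0.03,0.148,0.35]]}' > next.json && python3 drive.py next.json 25; python3 d.py 'bar(0)'
python3 - <<'E'
from h import *
s=snap('wrist','w1.png')
E
```

```text
t: 1.95
tcp_pos: [0.5133, -0.0611, 0.1977]
tool_rot: [0.998, 0.068, -0.0, 0.0]
force: [-0.1, 0.1, 1.0]
finger_gap: 0.351
gripper_force: 0.0
t 1.95 grasp unit [  -0.8 -131.7  194.7] yaw rel -0.0026 tilt [-0.e+00 -1.e-04 -1.e+00] F [-0.1  0.1  1. ] gap 29.8 gf 0.0 q6 1.1
(array([ 0.0008, -0.0017,  0.1017]), np.float64(-0.0026))
```

View pics/w1.png

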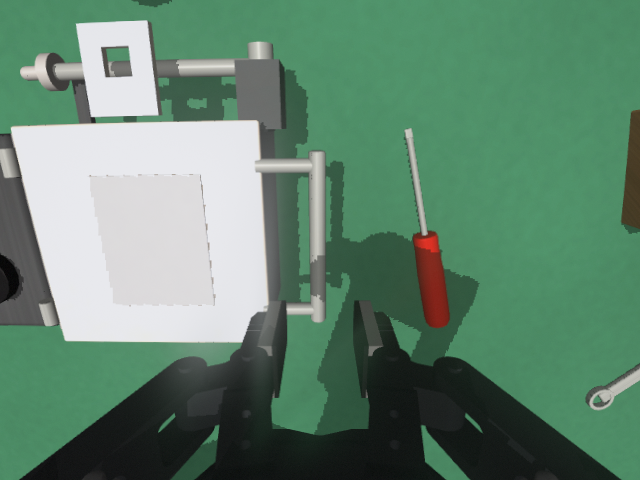

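Wrist view: bar from (318,152) to (318,321), hole at (116,61), pin tip at (22,72), plate corners at (12,127), (260,121) and (64,341). I'll use these for a finer pose.

```bash
cat > fit2.py <<'E'
from fit import *
w=load('w1')
C={'c+h':(12,127),'c+f':(260,121),'c-h':(64,341),'b+':(318,152),'b-':(318,321),'hole':(116.5,61),'tip':(22,72)}
def res2(p): return np.concatenate([proj(w,pt(p,k))[0]-C[k] for k in C])
allr=lambda p:np.concatenate([res(p),res2(p)/1.5])
print(res2(r.x).reshape(-1,2).round(1).tolist())
q=least_squares(allr,r.x,loss='soft_l1'); print(q.x,res2(q.x).reshape(-1,2).round(1).tolist())
q=least_squares(res2,r.x,loss='soft_l1'); print(q.x,res2(q.x).reshape(-1,2).round(1).tolist())
for k in C:
  n=[cv2.undistortPoints(np.array([[d[k]]],float),*K(s))[0,0] for s,d in((ss,B),(w,C))]
  X=cv2.triangulatePoints(np.c_[ss['R'],ss['t']],np.c_[w['R'],w['t']],n[0],n[1])[:,0]; print(k,(X[:3]/X[3]).round(4))
E
python3 fit2.py
```

```text
[[-3.9, -0.8], [-1.4, -0.3], [-0.6, 1.6], [-1.1, -0.7], [-0.1, -0.5], [0.9, 1.5], [-3.5, 1.3]]
[0.49626109 0.06894219 0.13553759 0.03247659] [[-3.1, -1.3], [-0.3, -0.1], [-0.5, 1.3], [-0.2, -0.4], [0.2, -0.2], [2.1, 1.2], [-0.6, 1.1]]
[0.49645958 0.06884347 0.1339606  0.03122131] [[-2.9, -1.8], [0.1, -0.2], [-0.6, 0.9], [0.1, -0.3], [0.2, -0.2], [2.5, 0.9], [-0.1, 0.6]]
c+h [0.5676 0.1612 0.0927]
c+f [ 0.5917 -0.009   0.0917]
c-h [0.4015 0.1369 0.0953]
b+ [ 0.5773 -0.0498  0.0986]
b- [ 0.4475 -0.0693  0.0888]
hole [0.6171 0.084  0.0964]
tip [0.6054 0.1709 0.0668]
```

```bash
sed -i 's/^P=.*/P=np.array([0.4963,0.0689,0.1355])/' d.py; python3 d.py 'bar(0)'
```

```text
t 2.0 grasp unit [  -0.6 -131.1  194.7] yaw rel 0.0003 tilt [ 0.e+00 -1.e-04 -1.e+00] F [0.2 0.1 0.1] gap 29.9 gf 0.0 q6 1.1
(array([ 0.0006, -0.0011,  0.1017]), np.float64(0.0003))
```

```bash
echo '{"steps":[[0.0005,-0.001,0.04,0,0.35],[0.0005,-0.001,0.08,0,0.35],[0.0005,-0.001,0.1,0,0.35],[0.0005,-0.001,0.1,0,0.35],[0.0005,-0.001,0.1,0,0.35],[0.0005,-0.001,0.1,0,0.35],[0.0005,-0.001,0.1,0,0],[0.0005,-0.001,0.1,0,0],[0.0005,-0.001,0.1,0,0],[0.0005,-0.001,0.1,0,0],[0.0005,-0.001,0.1,0,0],[0.0005,-0.001,0.1,0,0],[0.0005,-0.001,0.1,0,0],[0.0005,-0.001,0.1,0,0]]}' > next.json && python3 drive.py next.json 25; python3 d.py 'bar(0)'
python3 - <<'E'
from d import *
g=bar(0)
for a in np.arange(.1,1.56,.0805): 
    d=bar(a)-g; print(round(a,2), (-d[1]/1000).round(4),(-d[2]/1000).round(4))
E
```

```text
t: 3.4
tcp_pos: [0.5141, -0.0589, 0.0975]
tool_rot: [0.998, 0.069, -0.0, -0.0]
force: [0.1, 0.0, 0.2]
finger_gap: -0.0
gripper_force: 0.0
t 3.4 grasp unit [   0.4 -129.    94.5] yaw rel 0.0023 tilt [-2.e-04  0.e+00 -1.e+00] F [0.1 0.  0.2] gap -0.0 gf 0.0 q6 1.1
(array([-0.0004,  0.001 ,  0.0015]), np.float64(0.0023))
0.1 -0.0014 -0.0219
0.18 -0.0041 -0.0394
0.26 -0.0082 -0.0567
0.34 -0.0137 -0.0735
0.42 -0.0205 -0.0898
0.5 -0.0286 -0.1056
0.58 -0.038 -0.1206
0.66 -0.0485 -0.1349
0.74 -0.0602 -0.1482
0.82 -0.0728 -0.1606
0.9 -0.0865 -0.1719
0.99 -0.101 -0.182
1.07 -0.1162 -0.191
1.15 -0.1322 -0.1987
1.23 -0.1487 -0.2051
1.31 -0.1656 -0.2102
1.39 -0.183 -0.2139
1.47 -0.2005 -0.2162
1.55 -0.2182 -0.217
```

The fingers shut on nothing, so the bar isn't between the pads. I'll look before moving anything.

Run:
```python
from h import *
s=snap('wrist','w2.png'); t=snap('scene','s2.png')
b=cv2.resize(cv2.imread('pics/s2.png')[120:270,280:480],(533,400),interpolation=2)
a=cv2.resize(cv2.imread('pics/w2.png'),(533,400)); a=a[:,120:387]
cv2.imwrite('pics/c3.png',np.hstack([a,b]))
```

```text
(no output)
```

View pics/c3.png

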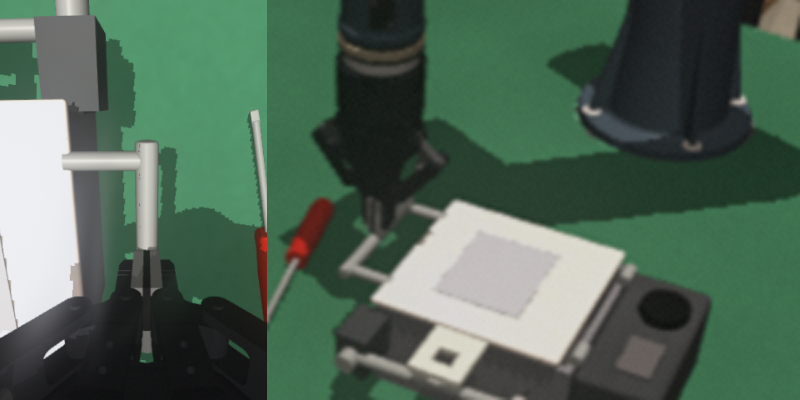

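Run:
```python
from d import *
s=load('w2')
# crop px -> full: u=(x+120)*1.2, v=y*1.2
for x,y in [(147,170),(147,200),(147,230),(147,345),(128,275),(158,275),(140,290),(30,130)]:
    u,v=(x+120)*1.2,y*1.2; print((x,y),to_unit(world(s,[(u,v)]))[0].round(1))
t=load('s2')
for x,y in [(355,257),(365,245),(400,210),(378,225),(374,215)]:
    u,v=280+(x-267)*.375,120+y*.375; print((x,y),to_unit(world(t,[(u,v)]))[0].round(1))
st,R,g=tool()
w=st['tcp_pos']+R.apply([[0,0,.003],[0,0,.022]]); print('tip px',(proj(s,w)/1.2-[120,0]).round(0),(proj(t,w)-[280,120])/.375+[267,0])
```

```text
(147, 170) [  52.1 -129.3   98.1]
(147, 200) [  37.  -129.3   99.2]
(147, 230) [  20.  -129.4   98.1]
(147, 345) [ -55.3 -129.5   99.6]
(128, 275) [   7.  -120.5  121.1]
(158, 275) [  12.  -134.2  129. ]
(140, 290) [  10.8 -126.5  138.5]
(30, 130) [ 71.3 -72.5  95.3]
(355, 257) [  45.5 -126.4   98.1]
(365, 245) [  26.5 -126.6   98.9]
(400, 210) [ -39.1 -125.    97.6]
(378, 225) [  12.6 -121.   114.4]
(374, 215) [  12.2 -125.5  123.6]
tip px [[146. 260.]
 [146. 245.]] [[376.28857    233.10691848]
 [375.99068143 249.53988683]]
```

```bash
python3 - <<'E'
from d import *
for n in ['w2','s2']:
    s=load(n); X,c=cloud(s); X=to_unit(X)
    m=(abs(X[:,0])<25)&(abs(X[:,1]+129)<22)&(X[:,2]>60)&(X[:,2]<150)
    X=X[m];c=c[m].max(1)
    print(n,m.sum())
    for lo in range(60,150,6):
        k=(X[:,2]>=lo)&(X[:,2]<lo+6)
        if k.any(): print(lo,k.sum(),X[k].min(0).round(0),X[k].max(0).round(0),int(np.median(c[k])))
E
python3 - <<'E'
import cv2
a=cv2.resize(cv2.imread('pics/s2.png')[160:225,295:355],(480,520),interpolation=2)
b=cv2.imread('pics/w2.png')[250:450,250:400];b=cv2.resize(b,(320,427));b=cv2.copyMakeBorder(b,0,93,0,0,0)
cv2.imwrite('pics/c4.png',cv2.hconcat([a,b]))
E
```

```text
w2 6593
90 237 [   7. -135.   92.] [  25. -123.   96.] 116
96 685 [   8. -134.   96.] [  25. -124.  100.] 182
102 146 [   7. -141.  104.] [  13. -117.  108.] 80
108 434 [   7. -142.  108.] [  13. -116.  114.] 41
114 514 [   7. -143.  114.] [  13. -115.  120.] 42
120 577 [   7. -143.  120.] [  13. -115.  126.] 42
126 633 [   7. -143.  126.] [  13. -115.  132.] 42
132 657 [ -11. -143.  132.] [  13. -115.  138.] 46
138 818 [ -10. -150.  138.] [  15. -109.  144.] 36
144 1892 [ -11. -151.  144.] [  15. -107.  150.] 32
s2 228
84 1 [   6. -123.   90.] [   6. -123.   90.] 94
90 16 [ -23. -124.   91.] [  20. -121.   96.] 77
96 24 [  -8. -131.   96.] [  23. -121.  101.] 129
102 7 [   6. -130.  104.] [  13. -120.  108.] 64
108 22 [  -8. -140.  108.] [  13. -114.  114.] 54
114 25 [  -6. -139.  114.] [  14. -114.  119.] 53
120 26 [  -6. -138.  120.] [  13. -113.  126.] 48
126 28 [  -7. -140.  126.] [  14. -113.  132.] 44
132 24 [  -5. -141.  132.] [  13. -113.  138.] 50
138 18 [   5. -146.  139.] [  14. -112.  144.] 36
144 37 [   3. -150.  144.] [  14. -109.  150.] 31
```

View pics/c4.png

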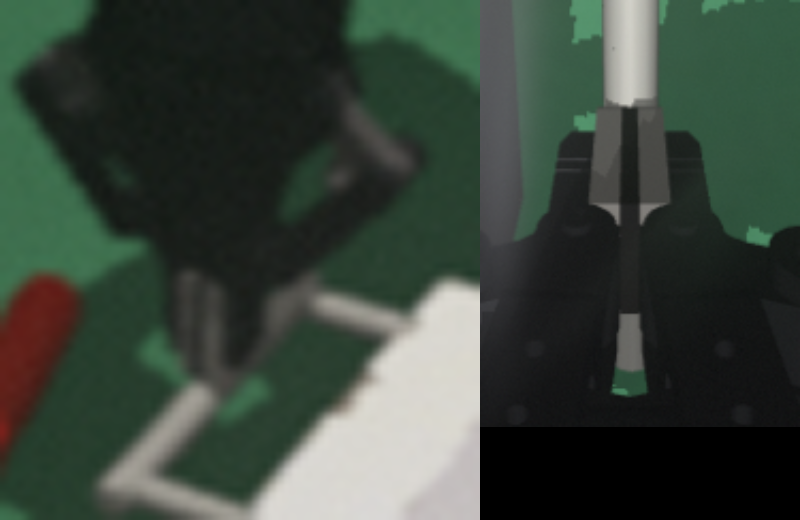

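Run:
```python
from d import *
for n,st in [('w1',None),('w2',None),('wrist0',None)]:
    s=load(n); k=K(s)
    v,u=np.nonzero(s['range_z']>0); z=s['range_z'][v,u]
    nn=cv2.undistortPoints(np.c_[u,v][:,None].astype(float),*k)[:,0]
    X=np.c_[nn,np.ones(len(nn))]*z[:,None]; T=np.array(s['hand_eye']); X=(X@T[:3,:3].T+T[:3,3])*1000
    m=(abs(X[:,0])<13)&(abs(X[:,1])<62)&(X[:,2]<40)&(s['pixels'][v,u].max(1)<110)
    Y=X[m]; print(n,T[:3,3].round(4),'max z',np.percentile(Y[:,2],[90,99,100]).round(1)); print(np.histogram(Y[:,2],np.arange(-60,42,6)))
```

```text
w1 [ 0.0824  0.0002 -0.1458] max z [-41.1 -12.   -2.6]
(array([5365, 1753,  831, 1020,  803,  668,  616,  516,  326,   40,    0,
          0,    0,    0,    0,    0]), array([-60, -54, -48, -42, -36, -30, -24, -18, -12,  -6,   0,   6,  12,
        18,  24,  30,  36]))
w2 [ 0.0823  0.0002 -0.1458] max z [-41.4  19.6  39.7]
(array([4955, 2237,  634,  841,  613,  592,  539,  454,  244,    5,   80,
          6,   68,  119,  118,  102]), array([-60, -54, -48, -42, -36, -30, -24, -18, -12,  -6,   0,   6,  12,
        18,  24,  30,  36]))
wrist0 [ 0.0823  0.0002 -0.1458] max z [-35.6 -20.3 -15.4]
(array([ 679, 1303, 1410, 1261, 1127,  955,  645,   87,    0,    0,    0,
          0,    0,    0,    0,    0]), array([-60, -54, -48, -42, -36, -30, -24, -18, -12,  -6,   0,   6,  12,
        18,  24,  30,  36]))
```

Both cameras agree that the real fingertips end about 5 mm behind the reported TCP, not 22 mm ahead. The fingers are therefore shut just above the bar. I'll move the grasp point to 24 mm behind the TCP, open, and go lower.

```bash
sed -i 's/0,0,.003/0,0,-.024/' d.py; echo '{"steps":[[-0.0003,0.001,0,0,0.35],[-0.0003,0.001,0,0,0.35],[-0.0003,0.001,0,0,0.35],[-0.0003,0.001,0,0,0.35],[-0.0003,0.001,0,0,0.35],[-0.0003,0.001,0.01,0,0.35],[-0.0003,0.001,0.018,0,0.35],[-0.0003,0.001,0.026,0,0.35],[-0.0003,0.001,0.026,0,0.35],[-0.0003,0.001,0.026,0,0.35]]}' > next.json && python3 drive.py next.json 25 | tail -3; python3 d.py 'bar(0)'; echo '{"steps":[[0,0,0,0,0.1],[0,0,0,0,0],[0,0,0,0,0],[0,0,0,0,0],[0,0,0,0,0],[0,0,0,0,0],[0,0,0,0,0]]}' > next.json && python3 drive.py next.json 25;  python3 d.py 'bar(0)'
```

```text
force: [0.1, 0.1, 0.3]
finger_gap: 0.347
gripper_force: 0.0
t 4.5 grasp unit [  -0.2 -129.9   95.1] yaw rel 0.0023 tilt [-1.1e-03  4.0e-04 -1.0e+00] F [0.1 0.1 0.3] gap 29.5 gf 0.0 q6 1.1
(array([0.0002, 0.0001, 0.0021]), np.float64(0.0023))
t: 5.2
tcp_pos: [0.514, -0.0592, 0.0718]
tool_rot: [0.998, 0.069, 0.0, -0.0]
force: [0.9, 5.3, -0.1]
finger_gap: 0.128
gripper_force: 25.0
t 5.2 grasp unit [   0.2 -129.4   95.8] yaw rel 0.0019 tilt [ 1.e-04  9.e-04 -1.e+00] F [ 0.9  5.3 -0.1] gap 10.9 gf 25.0266632437706 q6 1.1
(array([-0.0002,  0.0006,  0.0028]), np.float64(0.0019))
```

The bar is gripped at 11 mm with 25 N. I'll lift along the arc, checking partway.

```bash
echo '{"steps":[[0,-0.0003,-0.0088,0,0],[0,-0.0014,-0.0219,0,0],[0,-0.0041,-0.0394,0,0],[0,-0.0082,-0.0567,0,0],[0,-0.0137,-0.0735,0,0],[0,-0.0205,-0.0898,0,0],[0,-0.0286,-0.1056,0,0],[0,-0.0325,-0.113,0,0],[0,-0.0325,-0.113,0,0]]}' > next.json && python3 drive.py next.json 25; python3 d.py 'bar(.54)'
python3 - <<'E'
from d import *
g=bar(.54)
for a in np.arange(.6,1.57,.08): 
    d=bar(a)-g; print(round(a,2), (-d[1]/1000).round(4),(-d[2]/1000).round(4))
E
```

```text
t: 6.1
tcp_pos: [0.5095, -0.028, 0.1852]
tool_rot: [0.998, 0.069, 0.0, 0.001]
force: [0.0, -1.1, -2.8]
finger_gap: 0.127
gripper_force: 24.6
t 6.1 grasp unit [  0.  -97.8 209.2] yaw rel 0.0034 tilt [ 0.001  -0.0015 -1.    ] F [ 0.  -1.1 -2.8] gap 10.8 gf 24.641777873039246 q6 1.16
(array([-0.    , -0.0006,  0.0035]), np.float64(0.0034))
0.6 -0.0073 -0.011
0.68 -0.018 -0.025
0.76 -0.0298 -0.0381
0.84 -0.0425 -0.0501
0.92 -0.0563 -0.0612
1.0 -0.0708 -0.0711
1.08 -0.0861 -0.0798
1.16 -0.102 -0.0872
1.24 -0.1185 -0.0934
1.32 -0.1355 -0.0982
1.4 -0.1527 -0.1016
1.48 -0.1702 -0.1037
1.56 -0.1878 -0.1043
```

```bash
echo '{"steps":[[0,-0.0073,-0.011,0,0],[0,-0.018,-0.025,0,0],[0,-0.0298,-0.0381,0,0],[0,-0.0425,-0.0501,0,0],[0,-0.0563,-0.0612,0,0],[0,-0.0708,-0.0711,0,0],[0,-0.0861,-0.0798,0,0],[0,-0.102,-0.0872,0,0],[0,-0.1185,-0.0934,0,0],[0,-0.1355,-0.0982,0,0],[0,-0.1527,-0.1016,0,0],[0,-0.166,-0.103,0,0],[0,-0.176,-0.104,0,0],[0,-0.176,-0.104,0,0]]}' > next.json && python3 drive.py next.json 25; python3 d.py 'bar(1.5)'
python3 - <<'E'
from h import *
snap('scene','s3.png')
E
```

```text
t: 7.5
tcp_pos: [0.485, 0.1475, 0.291]
tool_rot: [0.998, 0.069, 0.001, -0.0]
force: [-3.1, -1.2, 10.1]
finger_gap: 0.126
gripper_force: 26.9
t 7.5 grasp unit [ -0.6  79.4 315. ] yaw rel 0.0036 tilt [ 1.3e-03  1.0e-04 -1.0e+00] F [-3.1 -1.2 10.1] gap 10.7 gf 26.90188318490982 q6 1.51
(array([0.0006, 0.002 , 0.0054]), np.float64(0.0036))
```

View pics/s3.png

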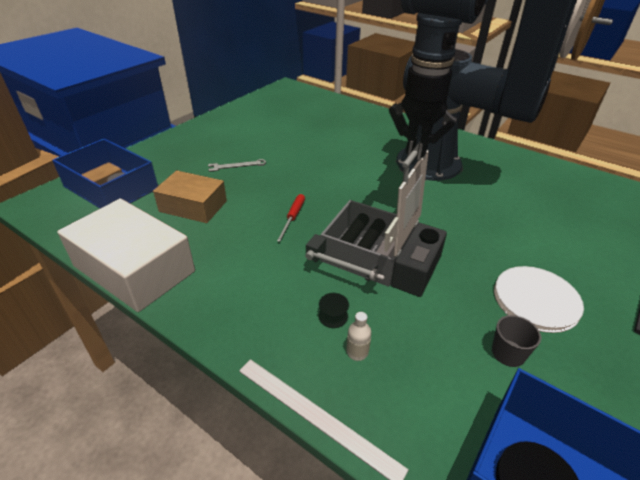

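The cover stands at about 1.5 with the bar in the grip, and the rod is clear. I'll release, rise, and check that the cover stays.

```bash
echo '{"steps":[[0,0.001,0.004,0,0.1],[0,0.001,0.004,0,0.35],[0,0.001,0.004,0,0.35],[0,0.001,0.004,0,0.35],[0,0.001,0.004,0,0.35],[0,0.001,-0.02,0,0.35],[0,0.001,-0.05,0,0.35],[0,0.001,-0.07,0,0.35],[0,0.001,-0.07,0,0.35]]}' > next.json && python3 drive.py next.json
cat >> d.py <<'E'
def coverangle(n='scene'):
    "cover angle from white points of the plate (plane fit in unit yz)"
    s=snap(n); X,c=cloud(s); X=to_unit(X); k=(abs(X[:,0])<80)&(X[:,2]>115)&(X[:,2]<270)&(X[:,1]>-70)&(X[:,1]<110)&(c.min(1)>120)
    Y=X[k][:,1:]; m=np.median(Y,0); 
    for _ in range(3):
        m=Y.mean(0); v=np.linalg.svd(Y-m,full_matrices=False)[2][0]; v=v*np.sign(v[1]); r=abs((Y-m)@[v[1],-v[0]]); Y=Y[r<max(4,2*r.std())]
    print('cover',n,len(Y),'angle',np.arctan2(v[1],-v[0]).round(3),'mid angle',np.arctan2(m[1]-90,90-m[0]).round(3))
E
python3 - <<'E'
from d import *
coverangle('scene'); state(); print(delta(rod(.03,95)+[0,0,240],np.pi/2)); print(manip.sense()['q'].round(2))
E
```

```text
t: 8.45
tcp_pos: [0.4872, 0.1458, 0.3612]
tool_rot: [0.998, 0.069, 0.003, -0.0]
force: [0.1, 0.3, -0.7]
finger_gap: 0.349
gripper_force: 0.0
cover scene 9 angle 1.441 mid angle 1.545
t 8.5 grasp unit [1.000e-01 7.750e+01 3.833e+02] yaw rel 0.0023 tilt [ 2.1e-03  3.0e-04 -1.0e+00] F [-0.5  0.9 -1.5] gap 29.9 gf 0.0 q6 1.5
(array([0.1215, 0.0728, 0.0807]), np.float64(-1.5685))
[0.07 0.23 1.54 0.   1.37 1.5 ]
```

```bash
echo '{"steps":[[0.03,0.02,-0.01,-0.14,0.35],[0.06,0.04,-0.01,-0.28,0.35],[0.09,0.06,0,-0.42,0.35],[0.1215,0.073,0,-0.56,0.35],[0.1215,0.073,0.02,-0.7,0.35],[0.1215,0.073,0.04,-0.84,0.35],[0.1215,0.073,0.06,-0.98,0.35],[0.1215,0.073,0.08,-1.12,0.35],[0.1215,0.073,0.08,-1.26,0.35],[0.1215,0.073,0.08,-1.4,0.35],[0.1215,0.073,0.08,-1.54,0.35],[0.1215,0.073,0.08,-1.5685,0.35],[0.1215,0.073,0.08,-1.5685,0.35],[0.1215,0.073,0.08,-1.5685,0.35]]}' > next.json && python3 drive.py next.json
python3 - <<'E'
from d import *
state(); print(delta(rod(.03,95),np.pi/2)); print(manip.sense()['q'].round(2))
s=snap('wrist','w4.png'); 
for k,X in [('tip',rod(.032,177)),('collar',rod(.032,157)),('r40',rod(.032,40)),('r95',rod(.032,95)),('box+x+y',(80,90,84)),('box+x-y',(80,-90,84))]: print(k,proj(s,to_w(X))[0].round(0))
E
```

```text
t: 9.9
tcp_pos: [0.6154, 0.09, 0.2778]
tool_rot: [0.658, 0.753, -0.0, -0.001]
force: [-0.2, 0.0, 0.9]
finger_gap: 0.348
gripper_force: 0.0
t 9.9 grasp unit [120.9   4.8 301.8] yaw rel 1.5689 tilt [-1.5e-03  1.0e-04 -1.0e+00] F [-0.2  0.   0.9] gap 29.6 gf 0.0 q6 -0.17
(array([1.000e-04, 1.400e-03, 2.389e-01]), np.float64(-0.0019))
[-0.03  0.47  1.38  0.    1.29 -0.17]
tip [320. 125.]
collar [321. 147.]
r40 [321. 259.]
r95 [321. 209.]
box+x+y [274. 122.]
box+x-y [281. 302.]
```

View pics/w4.png

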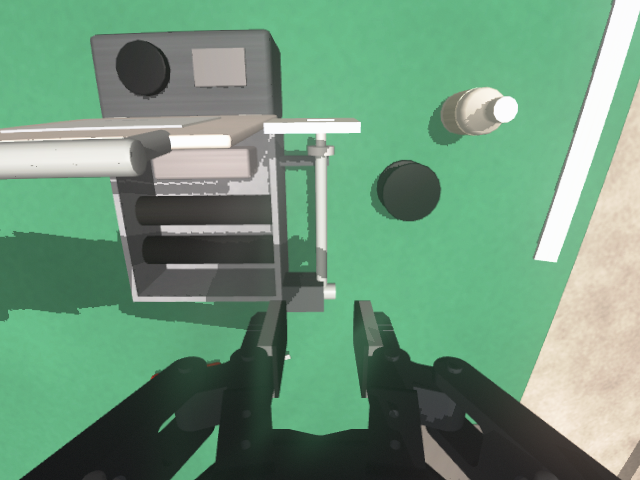

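The wrist view shows the cover standing. The rod lies along column 321 as predicted, with its collar at (320,150). I'll pinch at r≈70 mm so the wrist-camera area stays clear of the standing tab.

```bash
echo '{"steps":[[-0.025,0.001,0.04,0,0.35],[-0.025,0.001,0.08,0,0.35],[-0.025,0.001,0.12,0,0.35],[-0.025,0.001,0.16,0,0.35],[-0.025,0.001,0.2,0,0.35],[-0.025,0.001,0.225,0,0.35],[-0.025,0.001,0.238,0,0.35],[-0.025,0.001,0.238,0,0.35],[-0.025,0.001,0.238,0,0.35]]}' > next.json && python3 drive.py next.json | grep force
python3 - <<'E'
from d import *
state(); print(delta(rod(.032,70),np.pi/2)); snap('wrist','w5.png')
g=rod(.032,70)
for a in np.arange(.1,.73,.06): print(round(a,2),((rod(a,70)-g)/1000*[1,1,-1]).round(4))
E
```

```text
force: [0.6, 1.0, -0.1]
gripper_force: 0.0
t 10.85 grasp unit [123.3 -20.4  65.6] yaw rel 1.5705 tilt [ 2.e-03 -1.e-04 -1.e+00] F [ 0.6  1.  -0.1] gap 29.7 gf 0.0 q6 -0.21
(array([ 0.0004, -0.0013,  0.0033]), np.float64(-0.0003))
0.1 [ 0.     -0.0003 -0.0047]
0.16 [ 0.     -0.0009 -0.0089]
0.22 [ 0.     -0.0017 -0.013 ]
0.28 [ 0.     -0.0027 -0.0171]
0.34 [ 0.     -0.004  -0.0211]
0.4 [ 0.     -0.0055 -0.025 ]
0.46 [ 0.     -0.0072 -0.0288]
0.52 [ 0.     -0.0092 -0.0325]
0.58 [ 0.     -0.0114 -0.0361]
0.64 [ 0.     -0.0138 -0.0396]
0.7 [ 0.     -0.0164 -0.0429]
```

```bash
echo '{"steps":[[0,-0.001,0.002,0,0.35],[0,-0.001,0.002,0,0],[0,-0.001,0.002,0,0],[0,-0.001,0.002,0,0],[0,-0.001,0.002,0,0],[0,-0.001,0.002,0,0],[0,-0.001,0.002,0,0]]}' > next.json && python3 drive.py next.json 30 | tail -3; echo '{"steps":[[-0.0003,0,-0.0047,0,0],[-0.0009,0,-0.0089,0,0],[-0.0017,0,-0.013,0,0],[-0.0027,0,-0.0171,0,0],[-0.004,0,-0.0211,0,0],[-0.0055,0,-0.025,0,0],[-0.0072,0,-0.0288,0,0],[-0.0092,0,-0.0325,0,0],[-0.0114,0,-0.0361,0,0],[-0.0138,0,-0.0396,0,0],[-0.0164,0,-0.0429,0,0],[-0.0164,0,-0.0429,0,0],[-0.0164,0,-0.0429,0,0]]}' > next.json && python3 drive.py next.json
cat >> d.py <<'E'
def rodangle(n='scene'):
    s=snap(n) if n in('scene','top','wrist') else load(n); X,c=cloud(s); X=to_unit(X)
    k=(abs(X[:,0]-122)<20)&(X[:,1]>-70)&(X[:,1]<85)&(X[:,2]>45)&(X[:,2]<200)&(c.min(1)>85)
    Y=X[k]; a=np.arctan2(Y[:,2]-60,Y[:,1]+90); r=np.hypot(Y[:,2]-60,Y[:,1]+90); q=(r<185)&(r>30)&(a<1.1); Y=Y[q]
    m=np.median(Y,0); v=None
    for _ in range(4):
        m=Y.mean(0); v=np.linalg.svd(Y[:,1:]-m[1:],full_matrices=False)[2][0]; d=abs((Y[:,1:]-m[1:])@[v[1],-v[0]]); Y=Y[d<max(5,2*d.std())]
    print('rod',n,len(Y),np.arctan(v[1]/v[0]).round(3),np.arctan2(m[2]-60,m[1]+90).round(3),'max r',np.hypot(Y[:,2]-60,Y[:,1]+90).max().round(0),'x',m[0].round(1))
E
python3 - <<'E'
from d import *
state(); snap('wrist','w6.png'); snap('scene','s6.png'); snap('top','t6.png')
for n in ['w6','s6','t6']: rodangle(n)
u=to_unit
for n in ['w6','s6','t6']: print(n,[ (a,proj(load(n),to_w([rod(a,177),rod(a,157)])).round(1).tolist()) for a in (.64,.7,.76)])
a=cv2.resize(cv2.imread('pics/w6.png')[60:260,220:420],(400,400)); b=cv2.resize(cv2.imread('pics/s6.png')[180:300,300:420],(400,400),interpolation=2)
cv2.imwrite('pics/c6.png',np.hstack([a,b]))
E
```

```text
force: [1.7, 0.8, 2.0]
finger_gap: 0.126
gripper_force: 29.3
t: 12.9
tcp_pos: [0.6221, 0.0488, 0.0815]
tool_rot: [0.658, 0.753, 0.0, 0.001]
force: [5.2, 0.4, -5.3]
finger_gap: 0.128
gripper_force: 29.5
t 12.9 grasp unit [121.9 -36.9 105.5] yaw rel 1.5705 tilt [ 1.5e-03 -1.0e-04 -1.0e+00] F [ 5.2  0.4 -5.3] gap 10.9 gf 29.503671526908875 q6 -0.24
rod w6 14542 0.616 0.651 max r 178.0 x 122.0
rod s6 151 0.617 0.646 max r 182.0 x 125.0
rod t6 31 0.509 0.668 max r 176.0 x 121.4
w6 [(0.64, [[318.6, 79.8], [318.8, 172.6]]), (0.7, [[318.7, 123.0], [318.9, 209.0]]), (0.76, [[318.8, 181.7], [319.0, 253.1]])]
s6 [(0.64, [[371.7, 236.5], [364.0, 238.5]]), (0.7, [[369.1, 232.3], [361.7, 234.8]]), (0.76, [[366.2, 228.2], [359.1, 231.2]])]
t6 [(0.64, [[265.3, 233.0], [272.0, 232.8]]), (0.7, [[267.7, 232.2], [274.1, 232.1]]), (0.76, [[270.3, 231.4], [276.4, 231.5]])]
```

View pics/c6.png

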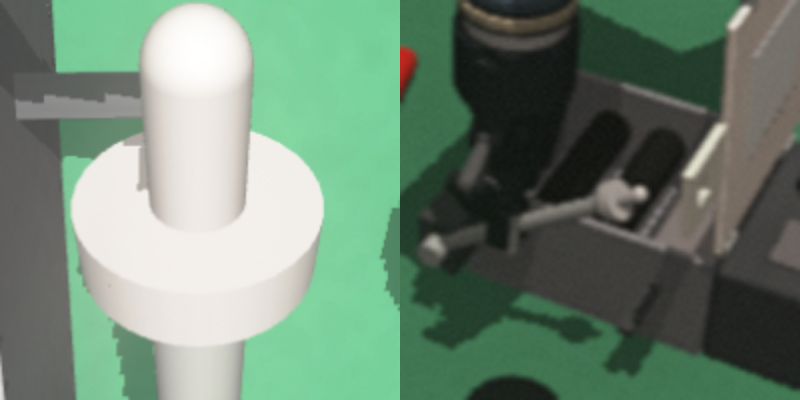

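The rod is up with its collar face centred at about (319,164) in the wrist picture, which puts it near 0.63. I'll get a better angle from the collar face's plane and the rod's cylinder surface.

```bash
cat >> d.py <<'E'
from scipy.optimize import least_squares
def rodfit(n):
    "fit the rod angle and small pivot offset to wrist cloud: shaft cylinder r6 and collar face at 157"
    s=snap('wrist') if n=='wrist' else load(n); X,c=cloud(s); X=to_unit(X)
    X=X[(abs(X[:,0]-122)<16)&(c.min(1)>110)&(X[:,2]>75)&(X[:,1]>-60)&(X[:,1]<75)]
    def loc(p): 
        d=X-[p[1],-90,60+p[2]]; l=d[:,1]*np.cos(p[0])+d[:,2]*np.sin(p[0]); h=-d[:,1]*np.sin(p[0])+d[:,2]*np.cos(p[0]); return l,np.hypot(d[:,0]-0,h)
    def res(p):
        l,rr=loc(p); 
        cyl=abs(rr-6); cyl[(l<60)|(l>148)]=9; pin=abs(rr-5); pin[(l<157)|(l>173)]=9; col=abs(rr-13); col[(l<145)|(l>158)]=9
        face=np.abs(l-157-p[3]); face[(rr>13.5)|(rr<4.5)]=9
        return np.minimum(np.min([cyl,pin,col,face],0),3)
    best=min((least_squares(res,[a,122,0,0]) for a in (.55,.62,.69,.76)),key=lambda r:r.cost)
    print('rodfit',n,len(X),'angle',best.x.round(4),'mean res',best.fun.mean().round(2))
E
python3 - <<'E'
from d import *
rodfit('w6')
E
```

```text
rodfit w6 19329 angle [  0.6257 121.9515  -1.2924   1.4727] mean res 0.73
```

```bash
echo '{"steps":[[-0.0016,0,-0.002,0,0],[-0.0033,0,-0.0042,0,0],[-0.0033,0,-0.0042,0,0],[-0.0033,0,-0.0042,0,0]]}' > next.json && python3 drive.py next.json | grep force; python3 -c "
from d import *
state();rodfit('wrist')"
```

```text
force: [4.9, 1.2, -6.4]
gripper_force: 29.3
t 13.45 grasp unit [122.  -40.3 109.4] yaw rel 1.5706 tilt [ 1.5e-03 -2.0e-04 -1.0e+00] F [ 4.9  1.2 -6.4] gap 10.7 gf 29.300419986248016 q6 -0.24
rodfit wrist 19418 angle [  0.6906 122.0335  -1.2899   1.4532] mean res 0.77
```

```bash
echo '{"steps":[[-0.0005,0,-0.0007,0,0],[-0.0005,0,-0.0007,0,0],[-0.0005,0,-0.0007,0,0.35],[-0.0005,0,-0.0007,0,0.35],[-0.0005,0,-0.0007,0,0.35],[-0.0005,0,-0.0007,0,0.35]]}' > next.json && python3 drive.py next.json | grep force; python3 -c "
from d import *
state();rodfit('wrist')"
```

```text
force: [0.8, 0.0, -0.4]
gripper_force: 0.0
t 14.1 grasp unit [120.7 -40.4 110.7] yaw rel 1.5709 tilt [-1.e-03 -1.e-04 -1.e+00] F [ 0.8  0.  -0.4] gap 29.9 gf 0.0 q6 -0.24
rodfit wrist 18543 angle [  0.692  121.9649  -0.1282   0.666 ] mean res 0.72
```

The rod holds at 0.692 after release. I'll rise and return over the bar, taking a wrist view of the rod and cover on the way.

```bash
python3 -c "
from d import *
print(delta(bar(1.52)+[0,0,75],0))"
echo '{"steps":[[0,0,-0.05,0,0.35],[0,0,-0.1,0,0.35],[0,0,-0.15,0,0.35],[0,0,-0.2,0,0.35],[0,0,-0.25,0,0.35],[0,0,-0.27,0,0.35],[0,0,-0.27,0,0.35]]}' > next.json && python3 drive.py next.json | grep -E '^t:|force'; python3 -c "
from d import *
s=snap('wrist','w7.png')
state(); print(delta(bar(1.52)+[0,0,75],0)); coverangle('wrist'); rodfit('w7')"
```

```text
(array([ 0.1222, -0.121 , -0.2741]), np.float64(1.5709))
t: 14.85
force: [-0.6, -0.5, 0.4]
gripper_force: 0.0
t 14.9 grasp unit [121.4 -40.5 382.2] yaw rel 1.5709 tilt [ 3.5e-03 -5.0e-04 -1.0e+00] F [-0.1  0.1 -0.1] gap 29.6 gf 0.0 q6 -0.24
(array([ 0.1223, -0.1214, -0.0032]), np.float64(1.5709))
cover wrist 67 angle 3.078 mid angle 1.515
rodfit w7 1355 angle [  0.7068 122.1163  -2.6485   2.2045] mean res 0.79
```

```bash
echo '{"steps":[[0.03,-0.03,-0.01,0.14,0.35],[0.06,-0.06,-0.01,0.28,0.35],[0.09,-0.09,-0.01,0.42,0.35],[0.122,-0.121,-0.01,0.56,0.35],[0.122,-0.121,-0.005,0.7,0.35],[0.122,-0.121,-0.005,0.84,0.35],[0.122,-0.121,-0.005,0.98,0.35],[0.122,-0.121,-0.005,1.12,0.35],[0.122,-0.121,-0.005,1.26,0.35],[0.122,-0.121,-0.005,1.4,0.35],[0.122,-0.121,-0.005,1.54,0.35],[0.122,-0.121,-0.005,1.571,0.35],[0.122,-0.121,-0.005,1.571,0.35],[0.122,-0.121,-0.005,1.571,0.35]]}' > next.json && python3 drive.py next.json | grep -E '^t:|force'; python3 -c "
from d import *
state()
for n in ['w7','w8']:
    s=load(n) if n=='w7' else snap('wrist','w8.png')
    X,c=cloud(s); X=to_unit(X); k=(abs(X[:,0])<68)&(X[:,2]>302)&(X[:,2]<325)&(abs(X[:,1]-80)<40)&(c.min(1)>90); Y=X[k]
    print(n,len(Y),np.median(Y,0).round(1),np.percentile(Y,[5,95],0).round(1).tolist(), [(a,bar(a).round(0).tolist()) for a in (1.48,1.52,1.56)])
print(delta(bar(1.52),0))
"
```

```text
t: 16.35
force: [0.2, -0.1, -0.3]
gripper_force: 0.0
t 16.35 grasp unit [ -0.5  81.5 383.6] yaw rel 0.0005 tilt [-3.9e-03 -3.0e-04 -1.0e+00] F [ 0.2 -0.1 -0.3] gap 29.8 gf 0.0 q6 1.51
w7 4972 [ 17.3  76.9 314. ] [[-31.0, 72.4, 311.0], [61.3, 82.3, 315.6]] [(1.48, [0.0, 73.0, 309.0]), (1.52, [0.0, 82.0, 310.0]), (1.56, [0.0, 91.0, 310.0])]
w8 4145 [ 11.1  77.8 314. ] [[-55.7, 72.6, 310.5], [60.1, 83.0, 315.5]] [(1.48, [0.0, 73.0, 309.0]), (1.52, [0.0, 82.0, 310.0]), (1.56, [0.0, 91.0, 310.0])]
(array([ 0.0005, -0.0003,  0.0742]), np.float64(0.0004))
```

The bar is at y=78, so the cover stands at about 1.50. I'll descend and grip it.

```bash
echo '{"steps":[[0.0005,0.0035,0.03,0,0.35],[0.0005,0.0035,0.055,0,0.35],[0.0005,0.0035,0.07,0,0.35],[0.0005,0.0035,0.072,0,0.35],[0.0005,0.0035,0.072,0,0.35],[0.0005,0.0035,0.072,0,0.1],[0.0005,0.0035,0.072,0,0],[0.0005,0.0035,0.072,0,0],[0.0005,0.0035,0.072,0,0],[0.0005,0.0035,0.072,0,0],[0.0005,0.0035,0.072,0,0]]}' > next.json && python3 drive.py next.json 25
python3 - <<'E'
from d import *
state(); g=bar(1.5)
for a in np.r_[1.46:1.0:-.05,1.0:.82:-.02]: 
    d=bar(a)-g; print(round(a,2), (-d[1]/1000).round(4),(-d[2]/1000).round(4))
E
```

```text
t: 17.5
tcp_pos: [0.4873, 0.1463, 0.2904]
tool_rot: [0.998, 0.068, 0.001, 0.0]
force: [-0.0, -0.0, 5.1]
finger_gap: 0.127
gripper_force: 24.9
t 17.5 grasp unit [  1.5  78.  314.4] yaw rel -0.0002 tilt [ 2.4e-03  1.0e-04 -1.0e+00] F [-0.  -0.   5.1] gap 10.8 gf 24.870570302009583 q6 1.51
1.46 0.0088 0.0007
1.41 0.0197 0.002
1.36 0.0305 0.0039
1.31 0.0413 0.0063
1.26 0.0519 0.0093
1.21 0.0623 0.0128
1.16 0.0725 0.0168
1.11 0.0826 0.0213
1.06 0.0924 0.0263
1.01 0.1019 0.0318
1.0 0.1038 0.0329
0.98 0.1075 0.0353
0.96 0.1111 0.0377
0.94 0.1148 0.0402
0.92 0.1183 0.0428
0.9 0.1218 0.0455
0.88 0.1253 0.0482
0.86 0.1287 0.051
0.84 0.132 0.0538
0.82 0.1353 0.0568
```

Gripped. I'll lower to about 0.98 first.

```bash
echo '{"steps":[[0,0.004,0.0003,0,0],[0,0.0088,0.0007,0,0],[0,0.0197,0.002,0,0],[0,0.0305,0.0039,0,0],[0,0.0413,0.0063,0,0],[0,0.0519,0.0093,0,0],[0,0.0623,0.0128,0,0],[0,0.0725,0.0168,0,0],[0,0.0826,0.0213,0,0],[0,0.0924,0.0263,0,0],[0,0.1,0.0308,0,0],[0,0.1055,0.0341,0,0],[0,0.1075,0.0353,0,0],[0,0.1075,0.0353,0,0]]}' > next.json && python3 drive.py next.json
python3 - <<'E'
from d import *
state(); print(bar(.98)); snap('scene','s9.png'); coverangle('scene')
b=cv2.resize(cv2.imread('pics/s9.png')[150:300,300:480],(720,600),interpolation=2); cv2.imwrite('pics/c9.png',b)
E
```

```text
t: 18.9
tcp_pos: [0.5019, 0.0385, 0.2534]
tool_rot: [0.998, 0.067, 0.001, 0.001]
force: [6.4, -0.4, -1.9]
finger_gap: 0.127
gripper_force: 25.2
t 18.9 grasp unit [  1.4 -30.9 277.4] yaw rel -0.0008 tilt [ 0.0011 -0.001  -1.    ] F [ 6.4 -0.4 -1.9] gap 10.8 gf 25.188068747520447 q6 1.29
[  0.         -30.05346818 274.38048915]
cover scene 2667 angle 0.969 mid angle 1.05
```

View pics/c9.png

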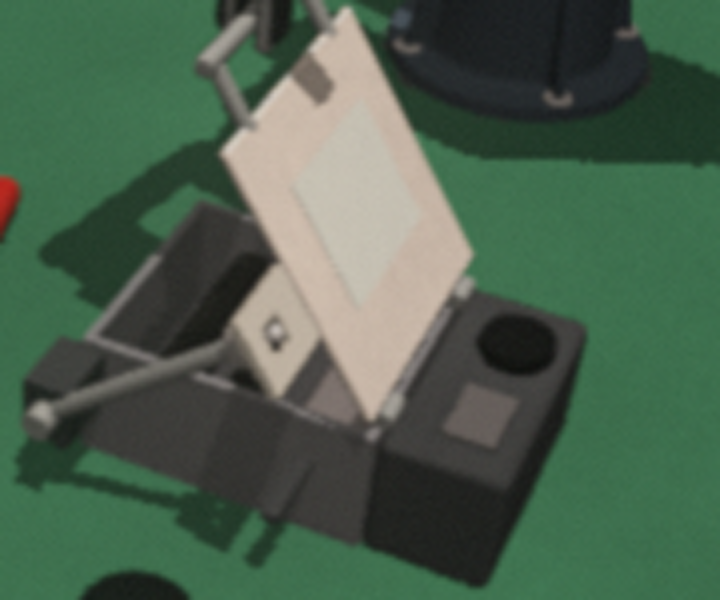

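The pin tip is visible in the middle of the hole at (275,333). I'll lower slowly and watch the force.

```bash
echo '{"steps":[[0,0.0018,0.0012,0,0],[0,0.0036,0.0024,0,0],[0,0.0055,0.0037,0,0],[0,0.0073,0.0049,0,0],[0,0.009,0.0062,0,0],[0,0.0108,0.0075,0,0],[0,0.0126,0.0088,0,0],[0,0.0143,0.0102,0,0],[0,0.0143,0.0102,0,0]]}' > next.json && python3 drive.py next.json; echo '{"steps":[[0,0.0009,0.0007,0,0],[0,0.0018,0.0014,0,0],[0,0.0027,0.002,0,0],[0,0.0035,0.0027,0,0],[0,0.0035,0.0027,0,0]]}' > next.json && python3 drive.py next.json; python3 -c "
from d import *
state(); print(bar(.88),bar(.87)); coverangle('scene')"
```

```text
t: 19.9
tcp_pos: [0.5037, 0.0247, 0.2434]
tool_rot: [0.998, 0.067, 0.001, 0.0]
force: [6.1, -1.2, -1.3]
finger_gap: 0.127
gripper_force: 25.2
t: 20.4
tcp_pos: [0.5041, 0.0215, 0.2408]
tool_rot: [0.998, 0.067, 0.001, 0.0]
force: [7.1, -0.1, -1.5]
finger_gap: 0.13
gripper_force: 25.3
t 20.4 grasp unit [  1.3 -48.  264.8] yaw rel -0.0004 tilt [ 1.1e-03 -2.0e-04 -1.0e+00] F [ 7.1 -0.1 -1.5] gap 11.1 gf 25.274209678173065 q6 1.26
[  0.         -47.86103509 261.47400679] [  0.         -49.56885358 260.08684579]
cover scene 2875 angle 0.873 mid angle 0.95
```

```bash
echo '{"steps":[[0,0.0009,0.0007,0,0],[0,0.0017,0.0014,0,0],[0,0.0017,0.0014,0,0],[0,0.0017,0.0014,0,0]]}' > next.json && python3 drive.py next.json|grep force;  echo '{"steps":[[0,0.0009,0.0007,0,0],[0,0.0017,0.0014,0,0],[0,0.0017,0.0014,0,0],[0,0.0017,0.0014,0,0]]}' > next.json && python3 drive.py next.json|grep force; python3 -c "
from d import *
state(); print(bar(.87),bar(.86)); coverangle('scene')"
```

```text
force: [3.9, 1.7, 4.4]
gripper_force: 25.6
force: [2.4, 6.4, 10.4]
gripper_force: 26.2
t 21.25 grasp unit [  1.3 -49.4 263.8] yaw rel -0.0008 tilt [ 0.0018  0.0034 -1.    ] F [ 2.4  6.4 10.4] gap 11.2 gf 26.24140977859497 q6 1.25
[  0.         -49.56885358 260.08684579] [  0.         -51.26271531 258.68267624]
cover scene 2898 angle 0.865 mid angle 0.943
```

The force rose at about 0.87, so it is seated. One look before letting go.

Run:
```python
from h import *
snap('scene','s10.png'); snap('top','t10.png')
b=cv2.resize(cv2.imread('pics/s10.png')[205:270,325:405],(640,520),interpolation=2); cv2.imwrite('pics/c10.png',b)
```

```text
(no output)
```

View pics/c10.png

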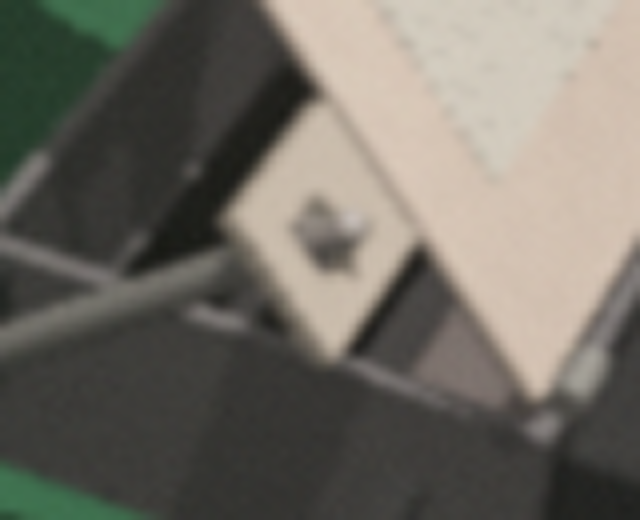

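The pin shows through the hole at (335,225), with the tab down on the collar. I'll open gently and retreat upward.

```bash
echo '{"steps":[[0,-0.0008,-0.0008,0,0],[0,-0.0008,-0.0008,0,0],[0,-0.0008,-0.0008,0,0.14],[0,-0.0008,-0.0008,0,0.17],[0,-0.0008,-0.0008,0,0.21],[0,-0.0008,-0.0008,0,0.28],[0,-0.0008,-0.0008,0,0.28],[0,-0.0008,-0.0008,0,0.28]]}' > next.json && python3 drive.py next.json; python3 -c "
from d import *
state(); coverangle('scene')"; echo '{"steps":[[0,0,-0.01,0,0.28],[0,0,-0.03,0,0.28],[0,0,-0.06,0,0.28],[0,0,-0.1,0,0.28],[0,0,-0.12,0,0.28],[0,0,-0.12,0,0.28],[0,0,-0.12,0,0.28]]}' > next.json && python3 drive.py next.json; python3 -c "
from d import *
state(); coverangle('scene'); s=snap('scene','s11.png'); t=snap('top','t11.png')
a=cv2.resize(s['pixels'][140:300,300:480],(400,356),interpolation=2);b=cv2.resize(t['pixels'],(400,300)); 
cv2.imwrite('pics/c11.png',np.vstack([np.hstack([a,cv2.copyMakeBorder(b,0,56,0,0,0)])])[:,:,::-1])"
```

```text
t: 22.2
tcp_pos: [0.5035, 0.0194, 0.239]
tool_rot: [0.998, 0.068, -0.0, 0.0]
force: [-0.2, -0.1, 0.4]
finger_gap: 0.28
gripper_force: 0.0
t 22.2 grasp unit [  0.5 -50.  263. ] yaw rel -0.0003 tilt [-9.e-04 -1.e-04 -1.e+00] F [-0.2 -0.1  0.4] gap 23.8 gf 0.0 q6 1.25
cover scene 2901 angle 0.868 mid angle 0.946
t: 22.95
tcp_pos: [0.5035, 0.0196, 0.3596]
tool_rot: [0.998, 0.068, 0.0, 0.0]
force: [-0.0, 0.7, -0.2]
finger_gap: 0.279
gripper_force: 0.0
t 22.95 grasp unit [  0.5 -49.8 383.6] yaw rel -0.0002 tilt [ 7.e-04 -2.e-04 -1.e+00] F [-0.   0.7 -0.2] gap 23.7 gf 0.0 q6 1.25
cover scene 2964 angle 0.868 mid angle 0.944
```

View pics/c11.png

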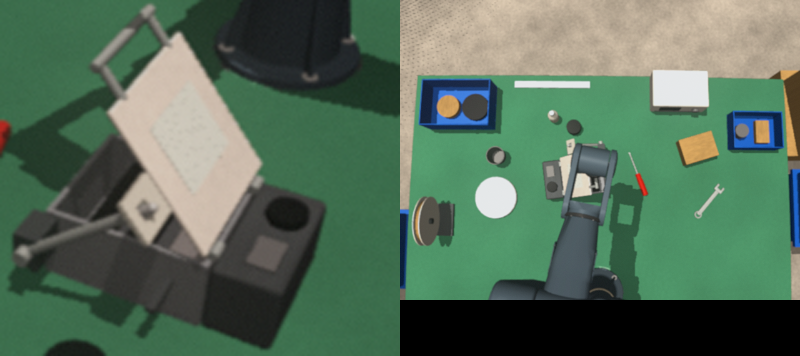

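The cover rests on the collar at 0.868 with the pin through the hole. The arm is clear and the other items are where they were.

```bash
python3 -c "
from station import manip
print(manip.sign_off())"
```

```text
the job is handed in; nothing more can be done
None
```

The job is handed in: the cover is propped open at about 0.87 rad on the rod's collar with the pin through the tab hole, the gripper is clear of it, nothing else was moved, and it took about 23 s of the 64 s allowed.

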